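# Filter cassette check: eject from the dock and hold in the reader's beam

## Robot

A 7-joint arm with a two-finger parallel gripper is mounted at the origin on a cart in front of the work surface, level with it; the furniture and walls round the work are solid. World frame = base frame: x ahead of the robot, y to its left, z up, the work surface at z = 0. Lengths are in mm, angles in rad, forces in N, time in s.
With the tool pointing down it reaches from about 425 to 875 mm from the base axis. Payload 4.7 kg.
Tool frame: the origin (TCP) lies midway between the tips of the shut fingers; the grasp point (between the pads) lies 19 mm behind it (arm.hold_point_z is the distance from the TCP to the grasp point, in mm); x points along the fingers, y is the direction in which the jaws open and shut, and the axes are right-handed (so a half turn about x gives the same grasp; the last joint's range is limited). The gripper opens to 87 mm and grips with 3 to 60 N. Pads are 19 mm wide; open, the fingers measure 117 mm over their backs; the gripper's body (75 mm by 190 mm) begins 51 mm behind the grasp point.
Start: joints at [-1.105, 0.321, -0.07, 1.45, 0.023, 1.371, -0.057], TCP at [283.81, 584.789, 222.587] pointing down, gripper open.
Joint ranges: [-2.86, 2.86], [-0.3, 2.09], [-1.38, 1.24], [0.06, 2.45], [-1.56, 4.7], [0.09, 2.05], [-2.69, 2.69]. Speed limits (rad/s): [2.57, 2.57, 3.14, 3.14, 3.14, 3.14, 3.14].

## Interface

Orientations are given as a unit quaternion [x, y, z, w].
In Python, from station import arm gives the robot as it stands.
- The arm moves only by the tool send_rows, never from a script. Its argument "motion" is a list of rows, each a list of 3 entries, a list of its own where there are three numbers: the shift along the tool's x, y, z in cm, then the turn, a rotation vector about the tool's x, y, z in degrees, then the opening, from 0 (shut) to 1 (fully open). A call has 1 to 20 rows; each row is the pose to reach, as a shift and turn from the pose commanded when the call began, along the tool's axes at that moment; what a row does not reach only later rows make up. A row lasts 1/12 s, in which the tool goes at most 41.7 mm and 7.16 degrees, less where a joint would pass 70% of its speed; a pose out of reach is approached as far as the arm can. A call with a gripper value outside its range is refused whole. The fingers move at their own pace and stop on an object; "grip_force" is the grip in N (left out, the last holds). Time passes only in rows, so rows that repeat a pose let the fingers close. It gives the time, the measured TCP pose, the force and the opening at its end, in the units of the state.
- arm.get_obs(): the state, without advancing time (a new reading comes with each control period).
- arm.snapshot(name): name is "scene" or "top" or "wrist"; returns a dict with "pixels" (400x640x3 uint8, red, green, blue), "z_map" (400x640 float32, mm along the optical axis (not along the pixel's ray), 0 where there is no reading), "fov_y" (degrees; the focal length in pixels is half the picture's height over the tangent of half this angle, whatever the lens; pixels are square), "cx", "cy" (the principal point, pixels), "rvec" (rotation vector, rad) and "tvec" (3), from world to camera coordinates, as OpenCV has them; the wrist camera has in their place "hand_eye" (4x4, takes a point from camera to tool coordinates, whose origin is the TCP and whose axes are the tool frame's). Camera axes: x right, y down, z forward; pixel columns grow to the right and rows downward; lengths in mm; the calibration is good to about 2 mm. The wrist camera is an equidistant fisheye: a pixel r from the principal point sees the ray r / f radians off the axis. A picture is of the moment at which its call begins: read the wrist's pose just before it.
- arm.hand_in(): hands the job in, once; it reports no verdict.
Trained networks look in a picture, given as the dict that the camera call returned (one of the last four; its "shot" number tells which), for a name from the list of things; names that differ only in an ending like _2 or _b are one class to them, and where a whole thing is asked for, a point or a joint stands for the part that bears it (a point fixed in the world has none). Each returns a list of dicts, best first, with "p" (0 to 1); they miss things now and then, are a little off and sometimes report something else, mostly with a low value. They report only what shows in the picture. A call takes as long as a camera call.
- arm.regions_of(picture, thing): "mask" (400x640 bool, what is visible of it) and "pixel" ([column, row] in pixels, amid what is visible of it).
The state is a dict: "t": time; "joints": joint angles; "qd": joint speeds; "joint_efforts": joint torques, N m; "position": TCP position; "orientation": TCP orientation; "force": force on the tool from outside, world axes, zero at the start; "ft_torque": the same for the moment, N m; "gripper_width": finger opening in mm.
Only numpy, scipy, OpenCV 4.12 (cv2) and the standard library are available. Lean on these libraries where they do the work, as an engineer would, in place of code of your own. Each camera call takes 0.05 s, during which the arm holds its last target.

## Task

Push the thumb slide on the roof of the storage dock all the way towards the dock's open end, so that the filter cassette comes out, then take the cassette and lower it upright, glass end first, through the slot in the top of the reader until its round glass is level with the reader's beam (foot of the cassette about 30 mm below the slot). Finish while still holding it there with the gripper, still and hanging free in the slot rather than pushing against it; do not let go, as the reader has no rest inside, and leave everything else where it stands.

Things in the scene. Friction and masses are not known exactly. Their poses are not given: they have to be found in the camera images.
- dock: Fixed aluminium storage dock on a plinth 60 mm high (its top, z 0.060, is the floor of all this work). Origin: centre of its underside; z up; -x is its open end. Base 6 mm thick, 56 wide, x -67 to +65. On it a roofed channel, 15 mm wide inside, 37 outside, x -22 to +62, roof top at z 90. Before the mouth the base is a bare tongue. The cassette starts in the channel, 4 mm behind the mouth. Dock and reader may swap sides.
- ejector (a joint): Ejector slide, m: 0 at rest (rear), 0.046 fully pressed. It moves along the dock's -x, pushing the cassette ahead of it. A spring (2 N at rest, 6.6 N pressed) returns it; the cassette stays out, its front edge about 40 mm before the mouth, its rear 20 mm still in the channel, upright on the tongue.
- ejector_tab (a point): Centre of the top of the black thumb tab on the dock's roof, which moves with the slide. Tab: 10 mm along the dock's x, 24 mm along its y, 18 mm high; its top is 110 mm, its underside 92 mm above the plinth (roof at 90 mm). Push its rear (+x) face. Axes as the dock's.
- cassette: Loose grey filter cassette, an upright plate 60 mm long (x), 12 mm thick (y), 76 mm tall (z), about 80 g. Origin: centre of its foot. In the dock its x lies along the dock's x, its foot 6 mm above the plinth. Grip its ribbed upper part across the 12 mm. Both faces and both ends are alike.
- cassette_glass (a point): Centre of the cassette's round glass (20 mm across, in a steel ring), on its middle line, 15 mm above its foot. Axes as the cassette's.
- reader: Fixed white box-shaped reader on the plinth, 120 mm (x) by 100 mm (y) by 80 mm tall; its top is a grey guard plate 6 mm thick with the slot; two short dark beam tubes on its +y and -y sides. Origin: centre of its underside, z up. Hollow: inner floor 72 mm below the top.
- reader_slot (a point): Centre of the slot in the reader's guard plate, at the height of its upper face (80 mm above the plinth). The slot is 64 mm along the reader's x and 16 mm along its y, 2 mm wider on every side than the cassette, with plain edges, and goes straight through. Axes as the reader's.
- reader_beam (a point): Point of the beam under the middle of the slot, 15 mm below the upper face of the guard plate (65 mm above the plinth). The cassette's glass centre belongs here, either face to either side. Axes as the reader's.
- vial_0: Bystander, to be left alone: amber vial with white screw cap, 27 mm across, 58 tall; origin: centre of its underside.
- petri_stack: Bystander, to be left alone: two closed petri dishes, 62 mm across, 30 tall; origin: centre of its underside.
- nebuliser_case: Bystander, to be left alone: clear case lying flat, 24 x 110 x 21 mm; origin: centre of its underside.
- marker_0: Bystander, to be left alone: white marker pen with dark cap lying flat, 13 x 120 x 11 mm; origin: centre of its underside.
- rack_bench: Bystander, to be left alone: tube rack with capped tubes, 138 x 66 x 80 mm, at the back; origin: centre of its underside.
- sample_bottle_250: Bystander, to be left alone: white wide-mouth bottle, 58 mm across, 118 tall, at the back; origin: centre of its underside.
- wipes_box: Bystander, to be left alone: carton of wipes, 68 x 115 x 116 mm, at the back; origin: centre of its underside.
- beaker_100: Bystander, to be left alone: glass beaker, 55 mm across, 68 tall, at the back; origin: centre of its underside.

How it is judged:
By the outcome, as a careful person would: the job done as asked, in the order asked, and still so for the second after the job is handed in, while the arm keeps its last pose, push and grip.
It also fails if it takes over 54 s, if anything falls off the work surface, if the arm or the gripper's body presses on something with over 40 N, if the wrist force passes 120 N, or if a joint passes its speed limit or range.

## Working session

There is one attempt and no reset: what is moved stays moved. The work goes in short steps, Python scripts to look and compute and a tool call to move; the robot and the scene stay as the last step left them, time stands still between calls to the robot, and variables do not carry over. Pictures are saved under pics/ and viewed, and the job is handed in when it is done.

Besides the shell and the picture viewer there is one more tool, called after "Emit:" as name([rows], argument=value, ...), one row to a line, values as JSON. send_rows: Moves the arm, as the interface text tells. Its arguments: {"type":"object","properties":{"motion":{"type":"array"},"grip_force":{"type":"number"}},"required":["motion"]}

```bash
ls; mkdir -p pics
cat > h.py <<'E'
import numpy as np, cv2
from scipy.spatial.transform import Rotation as R
from station import arm
def save(s,n): cv2.imwrite('pics/'+n+'.png', s['pixels'][:,:,::-1])
def f(s): return 200/np.tan(np.radians(s['fov_y'])/2)
def cloud(s):
    F=f(s);v,u=np.mgrid[0:400,0:640];z=s['z_map']
    P=np.stack([(u-s['cx'])/F*z,(v-s['cy'])/F*z,z],-1)
    Rm=R.from_rotvec(np.ravel(s['rvec'])).as_matrix()
    return (P-np.ravel(s['tvec']))@Rm
E
python3 - <<'E'
from h import *
o=arm.get_obs();print(o)
for n in ['scene','top','wrist']:
    s=arm.snapshot(n);save(s,n+'0');print(n,s['fov_y'],s['cx'],s['cy'],s.get('rvec'),s.get('tvec'),s.get('hand_eye'))
    for t in ['dock','ejector_tab','cassette','reader']:
        r=arm.regions_of(s,t)
        for q in r[:2]: print(t,q['p'],q['pixel'],q['mask'].sum())
E
```

```text
pics
{'t': 0.0, 'joints': array([-1.10490881,  0.321831  , -0.07010458,  1.45167742,  0.02260672,
        1.37079162, -0.05691386]), 'qd': array([ 0.00024968, -0.00201696,  0.00023277,  0.00082298,  0.00152481,
       -0.00127366,  0.00027963]), 'joint_efforts': array([-9.25181621e-05, -4.91290355e+01, -4.03938163e-01, -3.12535357e+01,
       -6.38991455e-02,  4.35043126e-02,  1.61485837e-04]), 'position': array([283.56738548, 584.26802857, 221.45525752]), 'orientation': array([ 0.15769473,  0.68926273, -0.15903169,  0.68902699]), 'force': array([0.15793197, 0.09879408, 0.24817427]), 'ft_torque': array([-0.04514995, -0.04171837,  0.0265956 ]), 'gripper_width': 86.96280339084807}
scene 46.13486405676852 314.8645236041033 194.38113615177477 [ 1.97750163 -1.26226566  0.56149604] [-331.65919887  443.6133009   800.95193099] None
dock 0.98 [373.2, 251.2] 1355
dock 0.74 [204.5, 261.2] 197
ejector_tab 0.52 [372.5, 207.3] 96
cassette 0.6 [410.6, 192.9] 2220
cassette 0.53 [368.9, 241.3] 129
reader 0.94 [250.2, 209.6] 2971
top 50.854433278436325 320.64009669742217 198.96407415010188 [ 2.1689516  -2.18075577  0.0881323 ] [-71.10818768 610.03827344 984.43379956] None
dock 0.83 [396.9, 221.2] 1321
ejector_tab 0.45 [392.3, 198.7] 57
ejector_tab 0.39 [396.9, 222.3] 1448
cassette 0.54 [398.5, 210.9] 106
cassette 0.16 [262.6, 229.8] 2899
reader 0.6 [264.4, 232.1] 2937
wrist 65.70646984690485 322.69797898557084 196.4958812697235 None None [[-2.70573171e-04 -2.64561863e-01  9.64368678e-01 -1.61316605e+02]
 [ 9.99999955e-01 -1.94391302e-04  2.27241550e-04 -2.03260394e-01]
 [ 1.27345435e-04  9.64368697e-01  2.64561903e-01 -7.23203376e+01]
 [ 0.00000000e+00  0.00000000e+00  0.00000000e+00  1.00000000e+00]]
```

View pics/scene0.png

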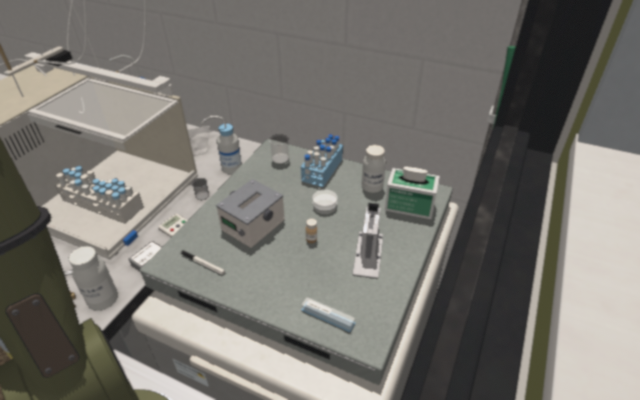

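View pics/top0.png

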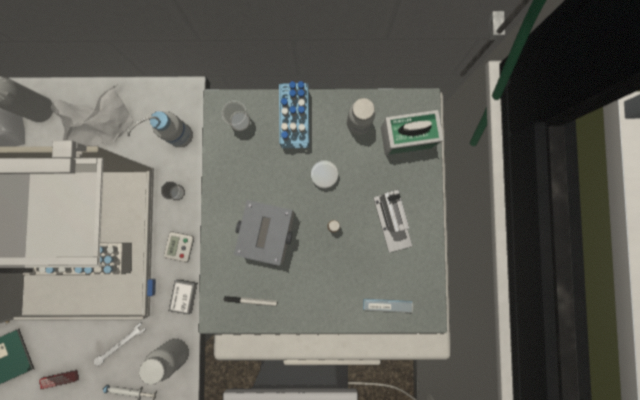

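Run:
```python
from h import *
s=arm.snapshot('top');C=cloud(s)
np.save('top.npy',C)
# crop enlarge
im=s['pixels'][150:300,200:450,::-1];cv2.imwrite('pics/topc.png',cv2.resize(im,None,fx=3.2,fy=3.2,interpolation=cv2.INTER_CUBIC)[:600,:800])
for p in [(265,232),(397,222),(392,199),(398,211),(397,250),(350,350),(100,200)]:
    print(p,C[p[1],p[0]].round(1))
z=C[...,2]
for lo,hi in [(135,145),(145,156),(160,176),(55,64),(64,70)]:
    m=(z>lo)&(z<hi)&(s['z_map']>0);
    n,l,st,ce=cv2.connectedComponentsWithStats(m.astype(np.uint8))
    for i in range(1,n):
        if st[i,4]>25:
            P=C[l==i];print(lo,hi,st[i],P.mean(0).round(1),cv2.minAreaRect(P[:,:2].astype(np.float32)))
```

```text
(265, 232) [530.9  53.1  68.2]
(397, 222) [ 549.6 -234.8  149.5]
(392, 199) [ 596.3 -221.9  170.2]
(398, 211) [ 573.1 -238.8  141.7]
(397, 250) [ 488.1 -249.5   58.2]
(350, 350) [ 2.493e+02 -1.425e+02  2.000e-01]
(100, 200) [589.6 331.3 262. ]
135 145 [  0  42 485   6 981] [943.  106.2 140. ] ((943.0453491210938, 99.363525390625), (1069.890625, 4.098111629486084), 89.91556549072266)
135 145 [492  42  10  18  49] [ 928.  -466.8  140.4] ((925.4512329101562, -468.8433532714844), (42.10713195800781, 16.02943229675293), 21.612911224365234)
135 145 [  0  77   9  24 149] [848.  619.2 139.3] ((847.8916015625, 619.9628295898438), (53.14256286621094, 18.150060653686523), 2.600670337677002)
135 145 [289  81   7   7  39] [852.1 -13.7 138.7] ((851.5420532226562, -13.82560920715332), (13.615748405456543, 13.73411750793457), 51.84689712524414)
135 145 [297  81   7   7  38] [852.6 -32.1 138.5] ((853.2717895507812, -32.05001449584961), (13.771340370178223, 13.284273147583008), 70.04080200195312)
135 145 [289  89   7   8  41] [833.9 -13.9 138.7] ((834.3292846679688, -13.747190475463867), (14.959492683
[... 7595 characters left out ...]
9  67.3] ((531.9560546875, 58.21692657470703), (16.653207778930664, 67.97576141357422), 76.5151596069336)
64 70 [110 250  11  24  73] [463.6 392.4  65.7] ((464.7243347167969, 392.8154296875), (20.042156219482422, 53.901554107666016), 79.76329040527344)
64 70 [ 66 267  13   8  34] [444.6 495.6  65.8] ((446.3550720214844, 493.86395263671875), (15.82839584350586, 28.243600845336914), 6.131471157073975)
64 70 [  1 297   4  25  51] [360.6 646.5  66.8] ((360.0457763671875, 646.2351684570312), (6.070672035217285, 53.20625305175781), 88.20146942138672)
64 70 [224 296  53   9 166] [378.2  88.8  67.8] ((377.2106628417969, 86.05148315429688), (117.83906555175781, 11.986311912536621), 84.50662231445312)
```

```bash
cat >> h.py <<'E'
def Rdes(yaw,flip=1):
    # tool x down, tool y = flip*(direction perpendicular (left) to yaw)
    y=flip*np.array([-np.sin(yaw),np.cos(yaw),0]);x=np.array([0,0,-1.]);return np.stack([x,y,np.cross(x,y)],1)
def plan(*targets):
    """targets: list of (pos, Rmat) -> shift cm, rotvec deg"""
    o=arm.get_obs();R0=R.from_quat(o['orientation']).as_matrix();p=o['position']
    for P,Rm in targets:
        print((R0.T@(np.array(P)-p)/10).round(2).tolist(), np.degrees(R.from_matrix(R0.T@Rm).as_rotvec()).round(2).tolist())
DY=np.radians(14.5); D0=np.array([555.2,-238.4,60.])
def dock(x,y,z): return D0+np.array([np.cos(DY)*x-np.sin(DY)*y,np.sin(DY)*x+np.cos(DY)*y,z])
E
python3 - <<'E'
from h import *
C=np.load('top.npy');z=C[...,2]
# dock fits
def fit(lo,hi,u0,u1,v0,v1):
    m=np.zeros(z.shape,bool);m[v0:v1,u0:u1]=1;m&=(z>lo)&(z<hi);return C[m]
B=fit(63.5,69,374,413,195,252);r=cv2.minAreaRect(B[:,:2].astype(np.float32));print(r)
Rf=fit(147,153,384,409,189,231);print(cv2.minAreaRect(Rf[:,:2].astype(np.float32)))
T=fit(166,172,388,401,193,200);print(T.mean(0),cv2.minAreaRect(T[:,:2].astype(np.float32)))
o=arm.get_obs();R0=R.from_quat(o['orientation']).as_matrix();print(R0.round(3))
Re=fit(137,143,225,300,200,270);rr=cv2.minAreaRect(Re[:,:2].astype(np.float32));print('reader',rr)
print('tab dock',(dock(48.8,0,110)))
for fl in (1,-1):
  plan((o['position']+[0,0,150],R0),([430,200,370],Rdes(0,fl)),(dock(85,0,200),Rdes(DY,fl)))
E
```

```text
((550.344482421875, -241.32028198242188), (87.7446060180664, 128.5605926513672), 89.69745635986328)
((575.1588134765625, -233.40931701660156), (83.78379821777344, 30.967750549316406), 15.11214828491211)
[ 602.6574977  -226.79033539  168.84397018] ((602.7593994140625, -226.68716430664062), (10.166304588317871, 23.294700622558594), 14.31700325012207)
[[ 0.     0.437  0.9  ]
 [ 0.     0.9   -0.437]
 [-1.     0.     0.   ]]
reader ((531.6304931640625, 50.73474884033203), (108.67753601074219, 119.85730743408203), 77.45413970947266)
tab dock [ 602.44560485 -226.1814558   170.        ]
[-15.0, 0.0, 0.0] [0.0, 0.0, 0.0]
[-14.74, -28.24, 29.95] [-25.88, 0.0, -0.0]
[-3.74, -56.71, 66.83] [-40.38, 0.0, -0.0]
[-15.0, 0.0, 0.0] [0.0, 0.0, 0.0]
[-14.74, -28.24, 29.95] [154.12, -0.01, -0.0]
[-3.74, -56.71, 66.83] [139.62, -0.01, -0.0]
```

```bash
true
```

```text
(no output)
```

View pics/topc.png

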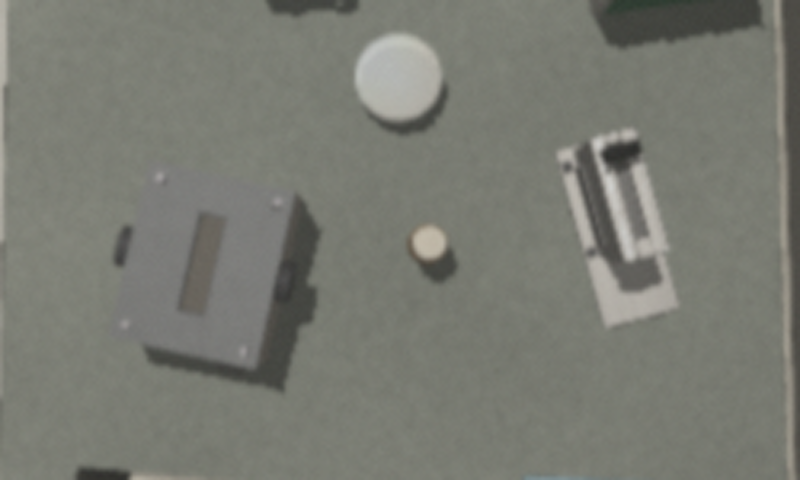

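View pics/wrist0.png

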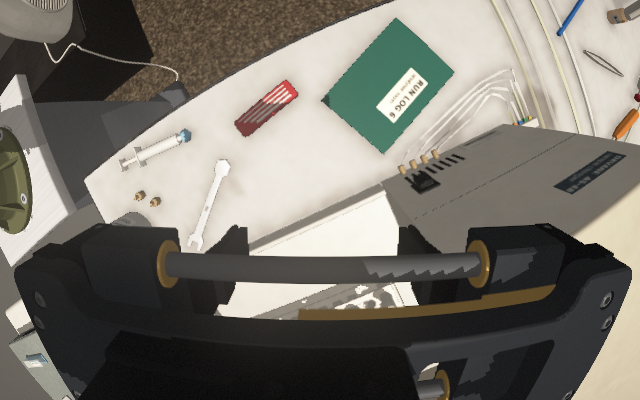

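Emit:
send_rows([
  [[-15,0,0],[0,0,0],0],
  [[-15,0,0],[0,0,0],0],
  [[-15,0,0],[0,0,0],0],
  [[-15,0,0],[0,0,0],0],
  [[-15,-14,15],[-12,0,0],0],
  [[-15,-14,15],[-12,0,0],0],
  [[-15,-14,15],[-12,0,0],0],
  [[-15,-14,15],[-12,0,0],0],
  [[-15,-14,15],[-12,0,0],0],
  [[-15,-28,30],[-26,0,0],0],
  [[-15,-28,30],[-26,0,0],0],
  [[-15,-28,30],[-26,0,0],0],
  [[-15,-28,30],[-26,0,0],0],
  [[-15,-28,30],[-26,0,0],0],
  [[-15,-28,30],[-26,0,0],0],
])

```text
t: 2.05
position: [435.0, 192.6, 373.6]
orientation: [0.003, 0.706, -0.005, 0.708]
force: [0.6, -0.3, 0.5]
gripper_width: 1.7
```

Run:
```python
from h import *
plan((dock(85,0,200),Rdes(DY,1)))
```

```text
[11.5, -40.71, 20.69] [-15.16, 0.16, 0.14]
```

Emit:
send_rows([
  [[0,-20,10.5],[-8,0,0],0],
  [[0,-20,10.5],[-8,0,0],0],
  [[0,-20,10.5],[-8,0,0],0],
  [[0,-20,10.5],[-8,0,0],0],
  [[0,-20,10.5],[-8,0,0],0],
  [[0,-20,10.5],[-8,0,0],0],
  [[4,-40.7,20.7],[-15.2,0,0],0],
  [[4,-40.7,20.7],[-15.2,0,0],0],
  [[4,-40.7,20.7],[-15.2,0,0],0],
  [[4,-40.7,20.7],[-15.2,0,0],0],
  [[4,-40.7,20.7],[-15.2,0,0],0],
  [[4,-40.7,20.7],[-15.2,0,0],0],
  [[6,-40.7,20.7],[-15.2,0,0],0],
  [[6,-40.7,20.7],[-15.2,0,0],0],
  [[6,-40.7,20.7],[-15.2,0,0],0],
])

```text
t: 3.3
position: [639.0, -203.6, 311.3]
orientation: [-0.094, 0.702, 0.095, 0.7]
force: [-0.4, 1.0, 0.9]
gripper_width: 0.7
```

```bash
cat >> h.py <<'E'
def wcloud(s,o):
    F=f(s);v,u=np.mgrid[0:400,0:640];z=s['z_map'];x=(u-s['cx']);y=(v-s['cy']);r=np.hypot(x,y)+1e-9;th=r/F
    d=np.stack([np.tan(th)*x/r,np.tan(th)*y/r,np.ones_like(r)],-1)*z[...,None]
    H=s['hand_eye'];p=d@H[:3,:3].T+H[:3,3]
    return p@R.from_quat(o['orientation']).as_matrix().T+o['position']
E
python3 - <<'E'
from h import *
o=arm.get_obs();s=arm.snapshot('wrist');save(s,'w1');W=wcloud(s,o);np.save('w1.npy',W)
s=arm.snapshot('scene');save(s,'s1')
print(o['position'],R.from_quat(o['orientation']).as_matrix().round(3))
z=W[...,2]
for lo,hi in [(147,154),(164,174),(63,70),(56,62)]:
    m=(z>lo)&(z<hi)&np.isfinite(z)
    n,l,st,ce=cv2.connectedComponentsWithStats(m.astype(np.uint8))
    for i in range(1,n):
        if st[i,4]>100:
            P=W[l==i];print(lo,hi,st[i],P.mean(0).round(1),cv2.minAreaRect(P[:,:2].astype(np.float32)))
E
```

```text
[ 638.98455531 -203.62121075  311.32615104] [[-0.003 -0.265  0.964]
 [ 0.002  0.964  0.265]
 [-1.     0.002 -0.002]]
147 154 [ 295   75   32   79 1558] [ 566.8 -236.   149.1] ((572.5590209960938, -234.94862365722656), (82.52657318115234, 31.717775344848633), 14.595030784606934)
147 154 [580 372  60  14 115] [941.1 690.2 150.5] ((941.881591796875, 725.3445434570312), (427.7013244628906, 13.180038452148438), 87.82608795166016)
147 154 [462 392  43   5 108] [939.9 183.7 150.3] ((940.353759765625, 187.26246643066406), (106.7683334350586, 4.700369834899902), 89.7695541381836)
164 174 [298 138  24  10 232] [ 599.6 -227.5  168.8] ((599.7339477539062, -227.63363647460938), (9.197654724121094, 22.71158218383789), 15.23019027709961)
164 174 [576 377  64  16 184] [941.9 656.5 169.2] ((943.1066284179688, 696.794921875), (443.06207275390625, 19.776628494262695), 86.7258529663086)
63 70 [135   0  43 215 538] [ 613.8 -470.1   66.5] ((616.34765625, -470.0135803222656), (330.9970703125, 3.308894395828247), 0.08305509388446808)
63 70 [517  40  53  44 297] [376.1  78.   67.9] ((375.08477783203125, 84.0
[... 448 characters left out ...]
75, 433.3504333496094), (104.81151580810547, 69.27749633789062), 88.58990478515625)
63 70 [432 363  58   5 134] [940.1 166.7  66.5] ((940.3945922851562, 168.80821228027344), (4.213588714599609, 148.37864685058594), 0.19852112233638763)
56 62 [  202     0   391   253 63985] [ 533.2 -121.9   59.2] ((515.7260131835938, -78.41522216796875), (412.031494140625, 602.072509765625), 5.2153120040893555)
56 62 [139   6  40 189 347] [ 596.2 -470.1   59. ] ((604.21923828125, -470.2982482910156), (3.4258761405944824, 291.3923034667969), 89.99464416503906)
56 62 [ 445  272   77   42 1675] [766.  125.4  59.3] ((772.79150390625, 126.41435241699219), (72.1806869506836, 147.70057678222656), 14.975753784179688)
```

View pics/w1.png

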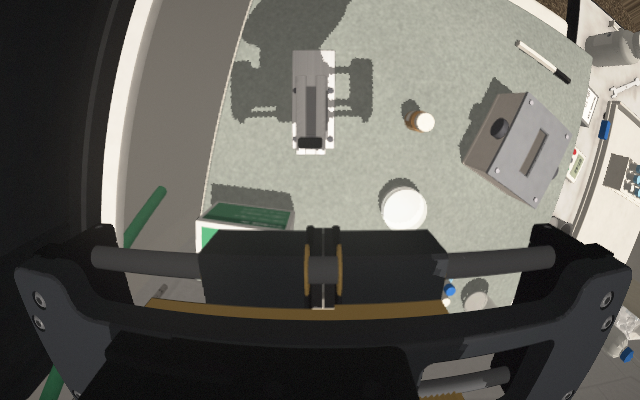

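View pics/s1.png

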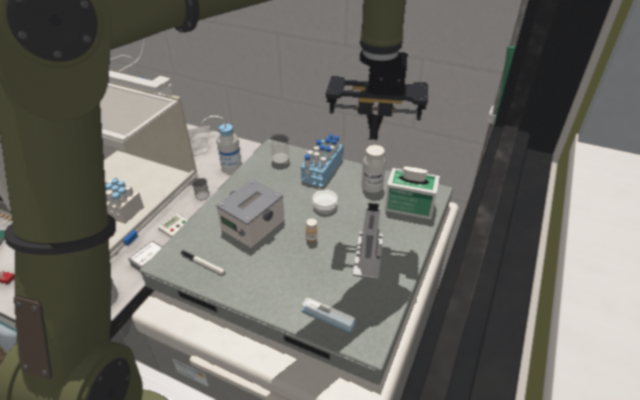

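```bash
sed -i 's/^DY=.*/DY=np.radians(14.7); D0=np.array([554.2,-239.4,60.])/' h.py
python3 - <<'E'
from h import *
plan((dock(76,0,130),Rdes(DY)),(dock(76,0,98),Rdes(DY)),(dock(30,0,98),Rdes(DY)))
E
```

```text
[12.37, -1.34, -1.64] [0.75, 0.09, -0.03]
[15.57, -1.34, -1.65] [0.75, 0.09, -0.03]
[15.56, -1.28, -6.25] [0.75, 0.09, -0.03]
```

Emit:
send_rows([
  [[4,-1.34,-1.64],[0.7,0,0],0],
  [[8,-1.34,-1.64],[0.7,0,0],0],
  [[12,-1.34,-1.64],[0.7,0,0],0],
  [[14,-1.34,-1.64],[0.7,0,0],0],
  [[15.5,-1.34,-1.64],[0.7,0,0],0],
  [[15.5,-1.34,-1.64],[0.7,0,0],0],
  [[15.5,-1.34,-1.64],[0.7,0,0],0],
])

```text
t: 3.98
position: [627.6, -220.5, 158.7]
orientation: [-0.091, 0.701, 0.091, 0.702]
force: [0.5, -0.2, 0.9]
gripper_width: 0.3
```

Run:
```python
from h import *
o=arm.get_obs();s=arm.snapshot('wrist');save(s,'w2');print(o['position'],o['force'])
plan((dock(76,0,98),Rdes(DY)),(dock(30,0,98),Rdes(DY)))
s=arm.snapshot('scene');cv2.imwrite('pics/s2.png',cv2.resize(s['pixels'][120:320,250:490,::-1],None,fx=3,fy=3))
```

```text
[ 627.64592099 -220.47231638  158.69477621] [ 0.4796822  -0.21970828  0.93460033]
[0.18, 0.11, -0.03] [0.01, 0.17, 0.05]
[0.17, 0.11, -4.63] [0.01, 0.17, 0.05]
```

View pics/w2.png

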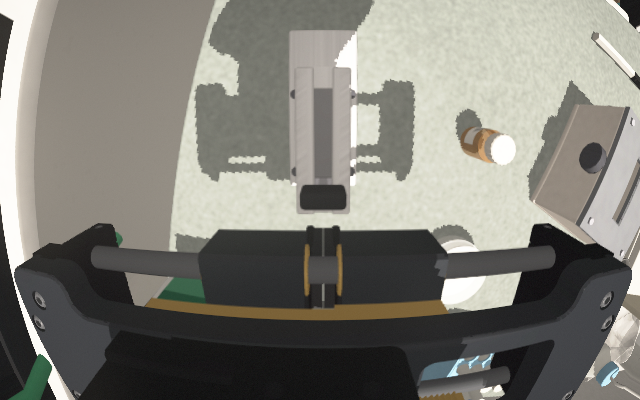

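View pics/s2.png

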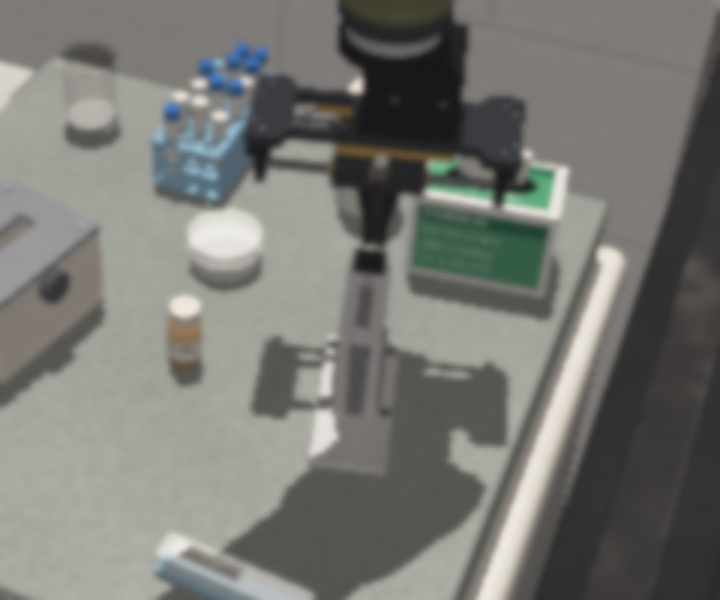

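Emit:
send_rows([
  [[0,0,-0.5],[0,0,0],0],
  [[0,0,-1],[0,0,0],0],
  [[0,0,-1.4],[0,0,0],0],
  [[0,0,-1.8],[0,0,0],0],
  [[0,0,-2.2],[0,0,0],0],
  [[0,0,-2.6],[0,0,0],0],
  [[0,0,-3],[0,0,0],0],
  [[0,0,-3.4],[0,0,0],0],
  [[0,0,-3.8],[0,0,0],0],
  [[0,0,-4.2],[0,0,0],0],
  [[0,0,-4.6],[0,0,0],0],
  [[0,0,-5],[0,0,0],0],
  [[0,0,-5],[0,0,0],0],
])

```text
t: 5.17
position: [579.2, -234.7, 158.3]
orientation: [-0.09, 0.7, 0.09, 0.702]
force: [5.6, 0.3, 2.7]
gripper_width: 0.7
```

Emit:
send_rows([
  [[0,0,-0.2],[0,0,0],0],
  [[0,0,-0.3],[0,0,0],0],
  [[0,0,-0.3],[0,0,0],0],
])

```text
t: 5.42
position: [576.9, -235.3, 158.3]
orientation: [-0.09, 0.7, 0.09, 0.703]
force: [5.0, -0.8, 2.1]
gripper_width: 0.1
```

Emit:
send_rows([
  [[0,0,-0.2],[0,0,0],0],
  [[0,0,-0.3],[0,0,0],0],
  [[0,0,-0.3],[0,0,0],0],
])

```text
t: 5.67
position: [574.2, -236.0, 158.3]
orientation: [-0.09, 0.7, 0.09, 0.703]
force: [6.1, -0.6, 2.7]
gripper_width: 0.7
```

Run:
```python
from h import *
o=arm.get_obs();s=arm.snapshot('wrist');save(s,'w3');print(o['position'],o['force'])
s=arm.snapshot('scene');cv2.imwrite('pics/s3.png',cv2.resize(s['pixels'][120:320,250:490,::-1],None,fx=3,fy=3))
```

```text
[ 574.16643782 -236.03262397  158.2630831 ] [ 6.08672895 -0.55174007  2.71801111]
```

View pics/w3.png

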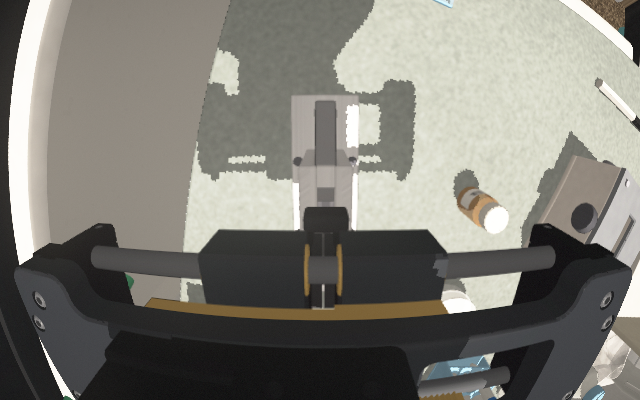

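View pics/s3.png

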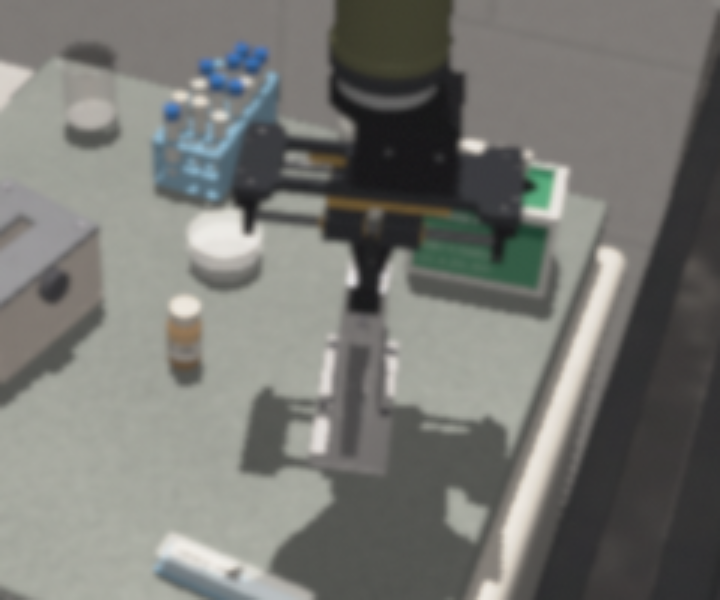

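Emit:
send_rows([
  [[0,0,-0.2],[0,0,0],0],
  [[0,0,-0.4],[0,0,0],0],
  [[0,0,-0.4],[0,0,0],0],
])

```text
t: 6.02
position: [571.1, -236.8, 158.3]
orientation: [-0.091, 0.699, 0.09, 0.703]
force: [8.3, 0.4, 1.8]
gripper_width: 0.7
```

Emit:
send_rows([
  [[0,0,-0.15],[0,0,0],0],
  [[0,0,-0.3],[0,0,0],0],
  [[0,0,-0.3],[0,0,0],0],
])

```text
t: 6.27
position: [570.8, -236.8, 158.4]
orientation: [-0.091, 0.698, 0.09, 0.705]
force: [14.9, -0.0, -1.6]
gripper_width: 0.3
```

Emit:
send_rows([
  [[0,0,-0.15],[0,0,0],0],
  [[0,0,-0.3],[0,0,0],0],
  [[0,0,-0.3],[0,0,0],0],
])

```text
t: 6.52
position: [570.5, -236.8, 158.6]
orientation: [-0.092, 0.696, 0.09, 0.706]
force: [20.1, -0.3, -6.3]
gripper_width: 0.6
```

Emit:
send_rows([
  [[0,0,1],[0,0,0],0],
  [[0,0,2.5],[0,0,0],0],
  [[0,0,4],[0,0,0],0],
  [[0,0,5.5],[0,0,0],0],
  [[0,0,7],[0,0,0],0],
  [[-4,0,7.5],[0,0,0],0],
  [[-8,0,7.5],[0,0,0],0],
  [[-12,0,7.5],[0,0,0],0],
  [[-12,0,7.5],[0,0,0],0],
  [[-12,0,7.5],[0,0,0],0],
])

```text
t: 7.35
position: [635.0, -221.1, 279.4]
orientation: [-0.09, 0.701, 0.089, 0.702]
force: [-0.4, -0.3, -0.7]
gripper_width: 0.8
```

Run:
```python
from h import *
o=arm.get_obs();s=arm.snapshot('wrist');save(s,'w4');W=wcloud(s,o);print(o['position'],o['force'])
t=arm.snapshot('top');C=cloud(t)
for nm,A in (('w',W),('t',C)):
  z=A[...,2];reg=(A[...,0]>470)&(A[...,0]<640)&(A[...,1]>-290)&(A[...,1]<-190)
  for lo,hi in [(137,145),(146,154),(164,174),(63,70)]:
    m=(z>lo)&(z<hi)&reg
    n,l,st,ce=cv2.connectedComponentsWithStats(m.astype(np.uint8))
    for i in range(1,n):
        if st[i,4]>35:
            P=A[l==i];print(nm,lo,hi,st[i],P.mean(0).round(1),cv2.minAreaRect(P[:,:2].astype(np.float32)))
```

```text
[ 634.98232553 -221.1363627   279.44854772] [-0.36763934 -0.34300892 -0.74953314]
w 137 145 [319  40  14  40 477] [ 512.9 -250.3  141. ] ((512.89697265625, -250.6874237060547), (39.096012115478516, 12.370712280273438), 16.10978126525879)
w 137 145 [321  92  11   9  85] [ 547.7 -241.3  140.9] ((547.648681640625, -240.84036254882812), (7.7238359451293945, 9.55140209197998), 15.003630638122559)
w 146 154 [ 309   79   34   89 1847] [ 566.5 -236.7  149. ] ((573.2014770507812, -234.58615112304688), (84.1689224243164, 31.025217056274414), 14.888275146484375)
w 164 174 [312 149  28  13 337] [ 599.9 -227.9  168.4] ((600.11181640625, -227.84637451171875), (11.264657020568848, 24.057100296020508), 14.816664695739746)
w 63 70 [301  51  19 107 994] [ 544.4 -263.8   65.3] ((557.1400756835938, -257.17108154296875), (130.46343994140625, 21.500995635986328), 14.851112365722656)
w 63 70 [332  51  17 107 938] [ 533.1 -223.4   65.3] ((548.1834716796875, -222.33714294433594), (130.69053649902344, 19.298076629638672), 14.91301441192627)
w 63 70 [321 101  11  45 427] [ 573.7 -233.1   65.2] ((575.2699584960938, -232.91326904296875), (53.46828079223633, 12.130969047546387), 14.685596466064453)
t 63 70 [373 195   8  17  58] [ 600.1 -204.4   66.3] ((596.944091796875, -201.84654235839844), (15.425926208496094, 37.39604568481445), 83.57325744628906)
```

View pics/w4.png

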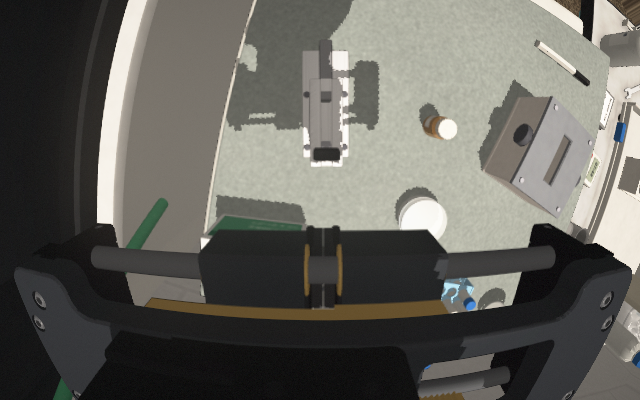

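```bash
sed -i 's/^DY=.*/DY=np.radians(14.85); D0=np.array([553.8,-239.6,60.])/' h.py
python3 - <<'E'
from h import *
print(dock(-38,0,0))
plan(([517,-249.4,230],Rdes(DY)),([517,-249.4,107],Rdes(DY)))
E
```

```text
[ 517.06919612 -249.33899618   60.        ]
[4.62, 0.06, -12.05] [-0.29, -0.22, -0.12]
[16.92, 0.04, -12.0] [-0.29, -0.22, -0.12]
```

Emit:
send_rows([
  [[0,0,-4],[-0.3,-0.2,0],0.5],
  [[1,0,-8],[-0.3,-0.2,0],0.5],
  [[3,0.05,-12],[-0.3,-0.2,0],0.5],
  [[4.6,0.05,-12],[-0.3,-0.2,0],0.5],
  [[4.6,0.05,-12],[-0.3,-0.2,0],0.5],
  [[4.6,0.05,-12],[-0.3,-0.2,0],0.5],
  [[4.6,0.05,-12],[-0.3,-0.2,0],0.5],
])

```text
t: 8.03
position: [520.3, -248.4, 231.3]
orientation: [-0.092, 0.7, 0.093, 0.702]
force: [0.2, 0.2, 0.8]
gripper_width: 38.2
```

Run:
```python
from h import *
o=arm.get_obs();s=arm.snapshot('wrist');save(s,'w5');W=wcloud(s,o);print(o['position'],o['force'],o['gripper_width'])
t=arm.snapshot('scene');cv2.imwrite('pics/s5.png',cv2.resize(t['pixels'][120:320,250:490,::-1],None,fx=3,fy=3))
plan(([517,-249.4,107],Rdes(DY)))
```

```text
[ 520.27212558 -248.41464838  231.30851125] [0.16449454 0.2298169  0.75225491] 38.181908351521585
[12.5, 0.06, -0.44] [0.17, 0.21, 0.05]
```

View pics/w5.png

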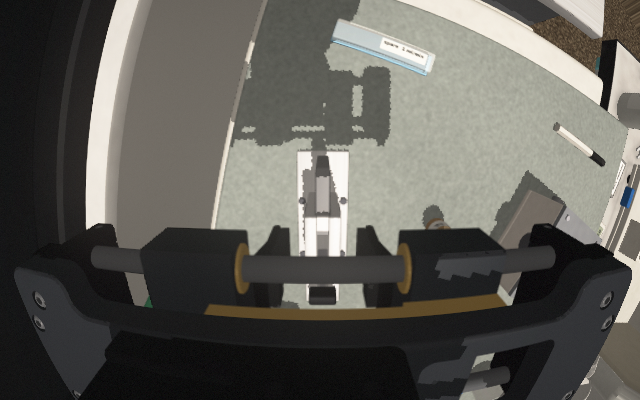

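View pics/s5.png

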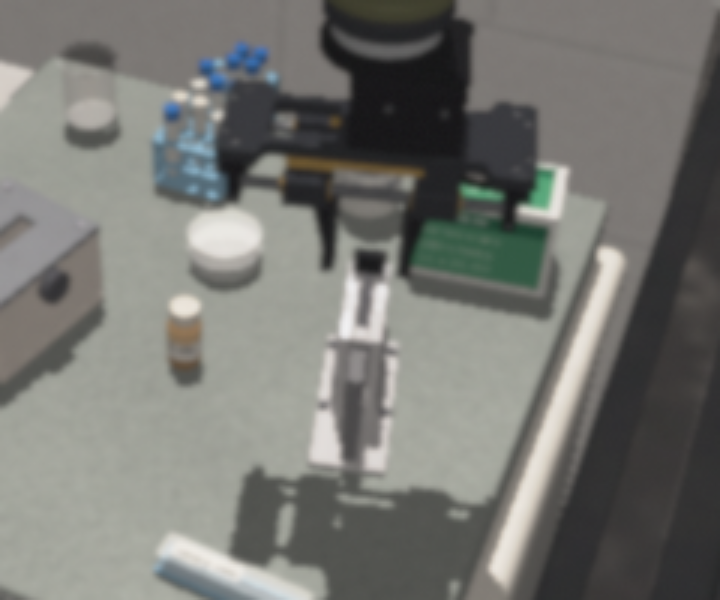

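Emit:
send_rows([
  [[3,0.05,-0.4],[0,0,0],0.5],
  [[6,0.05,-0.4],[0,0,0],0.5],
  [[9,0.05,-0.4],[0,0,0],0.5],
  [[11,0.05,-0.4],[0,0,0],0.5],
  [[12.3,0.05,-0.4],[0,0,0],0.5],
  [[12.3,0.05,-0.4],[0,0,0],0.5],
  [[12.3,0.05,-0.4],[0,0,0],0.5],
])

```text
t: 8.72
position: [516.6, -249.9, 108.9]
orientation: [-0.092, 0.7, 0.092, 0.702]
force: [0.6, 0.3, 1.4]
gripper_width: 43.4
```

Run:
```python
from h import *
o=arm.get_obs();print(o['position'],o['force'],o['gripper_width'])
s=arm.snapshot('wrist');save(s,'w6')
plan(([517,-249.4,107],Rdes(DY)))
```

```text
[ 516.57103043 -249.94941215  108.87776779] [0.63835492 0.25897946 1.44319669] 43.37207637487224
[0.28, 0.09, 0.01] [0.09, 0.28, 0.08]
```

View pics/w6.png

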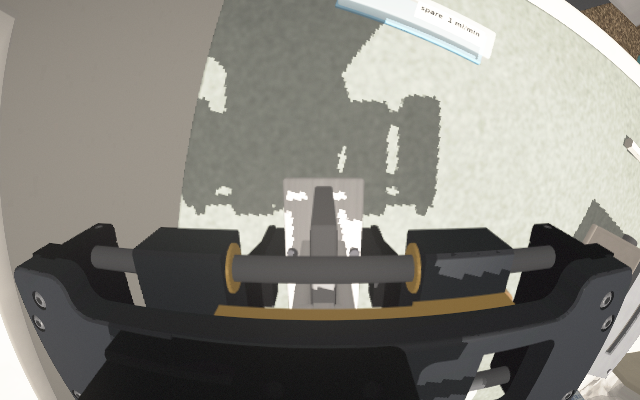

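Emit:
send_rows([
  [[0.1,0.05,0],[0,0,0],0.3],
  [[0.1,0.05,0],[0,0,0],0.2],
  [[0.1,0.05,0],[0,0,0],0.15],
  [[0.1,0.05,0],[0,0,0],0.1],
  [[0.1,0.05,0],[0,0,0],0.05],
  [[0.1,0.05,0],[0,0,0],0],
  [[0.1,0.05,0],[0,0,0],0],
  [[0.1,0.05,0],[0,0,0],0],
  [[0.1,0.05,0],[0,0,0],0],
], grip_force=30)

```text
t: 9.52
position: [515.9, -249.5, 107.8]
orientation: [-0.092, 0.7, 0.092, 0.702]
force: [-0.7, 0.1, 2.3]
gripper_width: 11.8
```

Gripped (11.8 mm). Pull along the dock's -x (tool -z), 35 mm, then lift.

Emit:
send_rows([
  [[0,0,-0.4],[0,0,0],0],
  [[0,0,-0.9],[0,0,0],0],
  [[0,0,-1.4],[0,0,0],0],
  [[0,0,-1.9],[0,0,0],0],
  [[0,0,-2.4],[0,0,0],0],
  [[0,0,-2.9],[0,0,0],0],
  [[0,0,-3.4],[0,0,0],0],
  [[0,0,-3.8],[0,0,0],0],
  [[0,0,-3.8],[0,0,0],0],
])

```text
t: 10.27
position: [478.2, -259.6, 107.7]
orientation: [-0.091, 0.7, 0.092, 0.702]
force: [-1.5, 0.1, 4.8]
gripper_width: 11.4
```

Run:
```python
from h import *
o=arm.get_obs();print(o['position'],o['force'],o['gripper_width'])
s=arm.snapshot('wrist');save(s,'w7')
t=arm.snapshot('scene');cv2.imwrite('pics/s7.png',cv2.resize(t['pixels'][120:320,250:490,::-1],None,fx=3,fy=3))
```

```text
[ 478.20631439 -259.61386598  107.71422846] [-1.48567206  0.10019693  4.79372642] 11.409139579340051
```

View pics/w7.png

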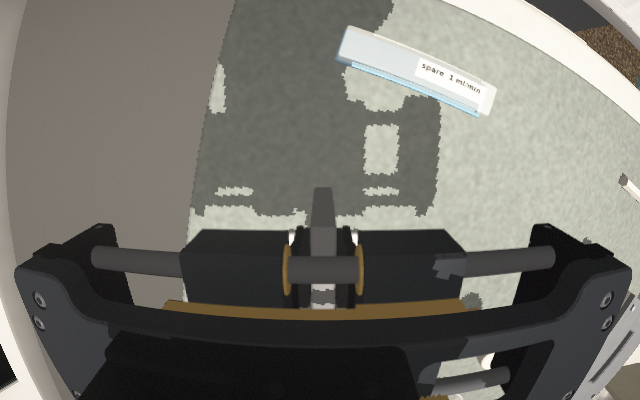

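View pics/s7.png

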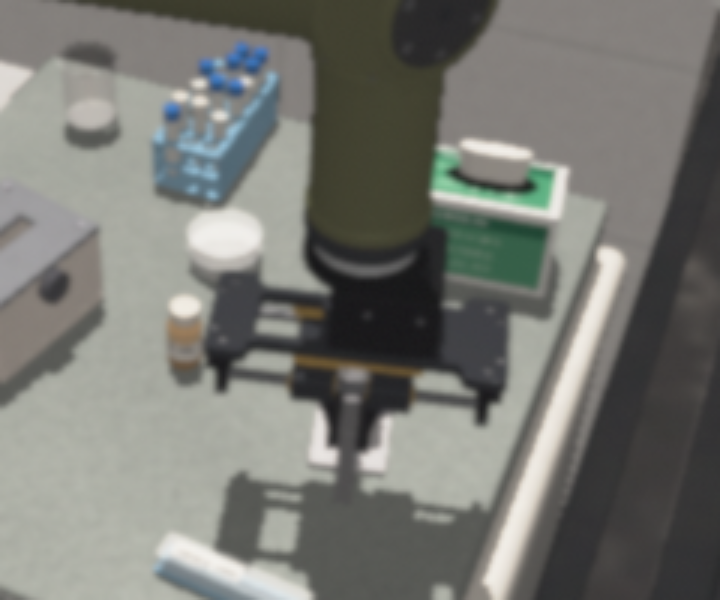

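Run:
```python
from h import *
a=np.radians(-12.55)
plan(([478,-259,260],Rdes(DY)),([550,-100,265],Rdes(0)),([620,31,265],Rdes(a)))
```

```text
[-15.23, 0.07, 0.03] [0.04, 0.14, -0.02]
[-15.7, 13.59, 11.08] [14.89, 0.14, -0.03]
[-15.67, 24.45, 21.21] [27.44, 0.14, -0.05]
```

Emit:
send_rows([
  [[-2,0,0],[0,0,0],0],
  [[-5,0,0],[0,0,0],0],
  [[-8,0,0],[0,0,0],0],
  [[-11,0,0],[0,0,0],0],
  [[-14,0,0],[0,0,0],0],
  [[-15.7,2,1.5],[3,0,0],0],
  [[-15.7,5,4],[6,0,0],0],
  [[-15.7,8,6.5],[9,0,0],0],
  [[-15.7,11,9],[12,0,0],0],
  [[-15.7,14,11.5],[15,0,0],0],
  [[-15.7,17,14.5],[18,0,0],0],
  [[-15.7,20,17],[21,0,0],0],
  [[-15.7,22.5,19.5],[25,0,0],0],
  [[-15.7,24.5,21.2],[27.4,0,0],0],
  [[-15.7,24.5,21.2],[27.4,0,0],0],
  [[-15.7,24.5,21.2],[27.4,0,0],0],
  [[-15.7,24.5,21.2],[27.4,0,0],0],
])

```text
t: 11.78
position: [619.4, 30.7, 263.9]
orientation: [0.077, 0.703, -0.077, 0.703]
force: [0.3, -0.1, -0.4]
gripper_width: 11.8
```

Run:
```python
from h import *
o=arm.get_obs();print(o['position'],o['force'],o['gripper_width'],R.from_quat(o['orientation']).as_matrix().round(3))
s=arm.snapshot('wrist');save(s,'w8');W=wcloud(s,o);np.save('w8.npy',W);np.save('w8z.npy',s['z_map'])
t=arm.snapshot('scene');save(t,'s8')
z=W[...,2];m=(z>135)&(z<144)
n,l,st,ce=cv2.connectedComponentsWithStats(m.astype(np.uint8))
for i in range(1,n):
  if st[i,4]>300: P=W[l==i];print(st[i],P.mean(0),cv2.minAreaRect(P[:,:2].astype(np.float32)))
```

```text
[619.44948701  30.6510662  263.93567021] [ 0.26461516 -0.07670593 -0.39238513] 11.78690924681232 [[ 0.001  0.217  0.976]
 [-0.001  0.976 -0.217]
 [-1.    -0.001  0.001]]
[  265    29   115   128 12611] [528.71303697  47.46153261 139.14029675] ((528.6314086914062, 49.921051025390625), (106.14154052734375, 120.53573608398438), 77.44441986083984)
[ 85 165  37  63 337] [ 569.63317552 -219.67683386  139.31261655] ((568.9156494140625, -219.53231811523438), (83.18695831298828, 4.700446605682373), 13.868453025817871)
```

View pics/w8.png

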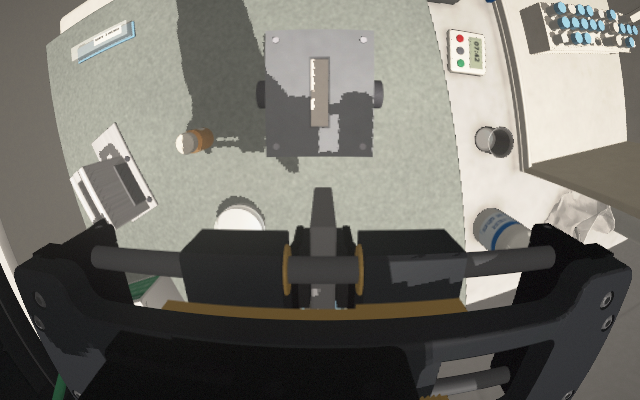

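View pics/s8.png

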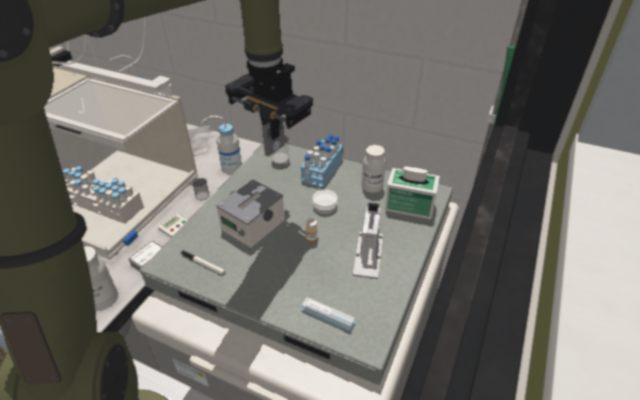

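```bash
cat >> h.py <<'E'
def wrays(s,o):
    F=f(s);v,u=np.mgrid[0:400,0:640];x=(u-s['cx']);y=(v-s['cy']);r=np.hypot(x,y)+1e-9;th=r/F
    d=np.stack([np.sin(th)*x/r,np.sin(th)*y/r,np.cos(th)],-1)
    H=s['hand_eye'];return d@H[:3,:3].T, H[:3,3]   # tool frame
def slotfit(s,o,zt=140.0):
    D,c=wrays(s,o);Q=R.from_quat(o['orientation']).as_matrix();D=D@Q.T;c=Q@c+o['position']
    P=c+D*((zt-c[2])/D[...,2])[...,None]
    W=wcloud(s,o);z=W[...,2]
    return P,z,W
def toolcloud(s,o):
    return (wcloud(s,o)-o['position'])@R.from_quat(o['orientation']).as_matrix()
E
python3 - <<'E'
from h import *
o=arm.get_obs();s=arm.snapshot('wrist')
P,z,W=slotfit(s,o,139.2)
top=(np.abs(z-139.2)<2)
c0=np.array([529,50]);near=(np.hypot(P[...,0]-c0[0],P[...,1]-c0[1])<45)
hole=near&(z<137)
n,l,st,ce=cv2.connectedComponentsWithStats(hole.astype(np.uint8))
i=1+np.argmax(st[1:,4]);Q=P[l==i][:,:2];print(st[i],cv2.minAreaRect(Q.astype(np.float32)),Q.mean(0))
a=np.radians(-12.55);e=np.array([np.cos(a),np.sin(a)]);nn=np.array([-e[1],e[0]])
Xl=(Q-c0)@e;Yl=(Q-c0)@nn;print('x',np.percentile(Xl,[0,1,50,99,100]).round(1),'y',np.percentile(Yl,[0,1,50,99,100]).round(1))
# edge lines: per bin of Xl min/max of Yl
B=[(b,Yl[(Xl>b)&(Xl<b+5)].min(),Yl[(Xl>b)&(Xl<b+5)].max()) for b in range(int(Xl.min())+4,int(Xl.max())-8,5)]
B=np.array(B);print(B.round(1).tolist());print('yaw err deg lo/hi',np.degrees(np.arctan(np.polyfit(B[:,0],B[:,1],1)[0])),np.degrees(np.arctan(np.polyfit(B[:,0],B[:,2],1)[0])))
# outer top
P2=P[top&(np.hypot(P[...,0]-c0[0],P[...,1]-c0[1])<90)][:,:2];print('top',cv2.minAreaRect(P2.astype(np.float32)))
# cassette
T=toolcloud(s,o)
m=(np.abs(T[...,1])<15)&(T[...,0]<-20)&(T[...,0]>-50)&(T[...,2]<0)&(s['z_map']>0)
n,l,st,ce=cv2.connectedComponentsWithStats(m.astype(np.uint8))
for i in range(1,n):
  if st[i,4]>50:
    A=T[l==i];print(st[i],A.min(0).round(1),A.max(0).round(1),np.median(A,0).round(1),cv2.minAreaRect(A[:,1:].astype(np.float32)))
im=s['pixels'][20:310,200:440,::-1];cv2.imwrite('pics/w8c.png',cv2.resize(im,None,fx=2,fy=2))
E
```

```text
[ 310   57   20   69 1214] ((527.9962158203125, 47.298248291015625), (17.296005249023438, 63.569908142089844), 77.38539123535156) [528.68308388  47.28494682]
x [-32.2 -31.2   0.8  31.4  31.4] y [-11.5 -10.7  -2.4   4.9   5.8]
[[-28.0, -9.6, 5.8], [-23.0, -10.6, 4.9], [-18.0, -10.6, 4.9], [-13.0, -10.6, 4.9], [-8.0, -11.5, 4.9], [-3.0, -10.6, 5.8], [2.0, -10.6, 4.9], [7.0, -10.6, 4.9], [12.0, -10.7, 4.9], [17.0, -10.7, 4.9], [22.0, -10.7, 4.9]]
yaw err deg lo/hi -0.5713504220662841 -0.5191748566420258
top ((528.1314086914062, 47.41709899902344), (100.5898666381836, 119.43529510498047), 77.53543090820312)
[ 291  217   65   39 1521] [-38.4 -14.9 -24.3] [-20.   14.9  -7.5] [-32.6  -0.  -13.9] ((0.04760265350341797, -15.93883991241455), (29.867074966430664, 16.71567726135254), 0.725817859172821)
[297 284  13   7  75] [-49.5 -11.   -3.3] [-46.3  -6.   -0. ] [-48.3  -8.5  -1.6] ((-8.40272045135498, -1.534926176071167), (3.2203190326690674, 4.7205071449279785), 81.2009506225586)
[336 284  12   8  76] [-49.5   5.5  -3.2] [-46.   10.3  -0. ] [-48.3   7.8  -1.4] ((7.895628452301025, -1.6168849468231201), (3.179561138153076, 4.717808246612549), 88.7848892211914)
```

View pics/w8c.png

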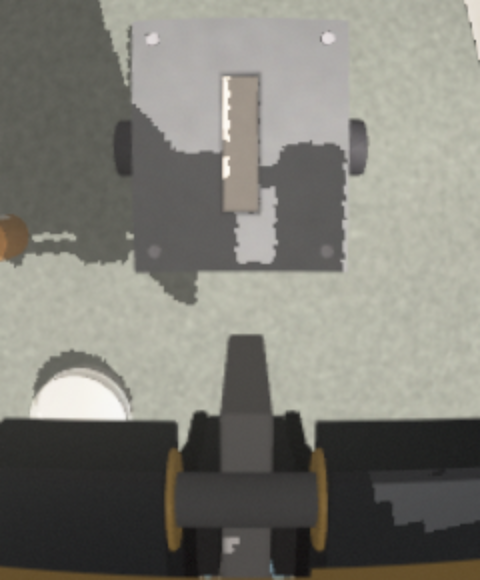

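Run:
```python
from h import *
o=arm.get_obs();s=arm.snapshot('wrist');T=toolcloud(s,o)
m=(np.abs(T[...,1])<12)&(T[...,0]<60)&(T[...,0]>-40)&(T[...,2]<-15)&(T[...,2]>-40)&(s['z_map']>0)
for v in range(184,262,5):
    u=np.where(m[v])[0]
    if len(u): A=T[v,u];print(v,u.min(),u.max(),'x',np.median(A[:,0]).round(1),'y',A[:,1].min().round(1),A[:,1].max().round(1),'z',np.median(A[:,2]).round(1))
u=322
for v in range(183,192): print(v,T[v,u].round(1),s['pixels'][v,u])
D,c=wrays(s,o)
print('orient',R.from_quat(o['orientation']).as_matrix().round(4).tolist())
```

```text
189 315 331 x 35.7 y -5.2 5.3 z -23.4
194 313 332 x 23.6 y -6.2 5.8 z -23.2
199 314 332 x 9.7 y -5.2 5.2 z -24.0
204 312 333 x 0.7 y -6.1 5.6 z -23.7
209 312 333 x -8.5 y -5.7 5.2 z -23.7
214 311 334 x -16.1 y -6.1 5.6 z -23.5
219 311 334 x -23.5 y -5.7 5.2 z -23.5
224 310 336 x -29.5 y -6.5 6.0 z -23.3
229 310 336 x -33.3 y -5.8 5.8 z -22.3
234 310 336 x -33.3 y -5.9 5.8 z -19.9
239 310 336 x -33.4 y -5.9 5.8 z -17.5
244 311 330 x -33.7 y -5.4 3.1 z -15.2
183 [206.7  -1.   11.6] [181 181 168]
184 [206.3  -1.   12.7] [184 184 171]
185 [205.6  -1.   13.8] [182 183 171]
186 [206.9  -1.   15.4] [180 182 169]
187 [ 37.6  -0.6 -24.3] [111 111 104]
188 [ 35.9  -0.6 -24. ] [77 75 71]
189 [ 35.4  -0.6 -23.5] [76 74 72]
190 [ 31.9  -0.6 -23.7] [74 73 68]
191 [ 28.8  -0.6 -23.8] [77 76 72]
orient [[0.0029, 0.2187, 0.9758], [0.0003, 0.9758, -0.2187], [-1.0, 0.001, 0.0027]]
```

Run:
```python
from h import *
a=np.radians(-12.5);e=np.array([np.cos(a),np.sin(a),0])
p=np.array([521.8,48.7,0])
plan((p+45*e+[0,0,190],Rdes(a)),(p+[0,0,190],Rdes(a)))
```

```text
[7.51, -0.34, -5.5] [-0.12, 0.17, -0.08]
[7.5, -0.35, -10.0] [-0.12, 0.17, -0.08]
```

Emit:
send_rows([
  [[2,-0.2,-2],[-0.1,0.15,-0.1],0],
  [[4,-0.35,-4],[-0.1,0.15,-0.1],0],
  [[6,-0.35,-5.5],[-0.1,0.15,-0.1],0],
  [[7.5,-0.35,-5.5],[-0.1,0.15,-0.1],0],
  [[7.5,-0.35,-5.5],[-0.1,0.15,-0.1],0],
  [[7.5,-0.35,-5.5],[-0.1,0.15,-0.1],0],
  [[7.5,-0.35,-5.5],[-0.1,0.15,-0.1],0],
])

```text
t: 12.57
position: [567.1, 39.9, 191.4]
orientation: [0.077, 0.702, -0.077, 0.704]
force: [0.1, 0.3, -0.8]
gripper_width: 11.9
```

```bash
cat > m.py <<'E'
from h import *
import sys
o=arm.get_obs();s=arm.snapshot('wrist');save(s,sys.argv[1])
print(o['position'].round(2),o['force'].round(1),R.from_quat(o['orientation']).as_matrix().round(4).tolist())
D,c=wrays(s,o)
T=toolcloud(s,o);W=wcloud(s,o)
reg=(W[...,0]>450)&(W[...,0]<620)&(W[...,1]>0)&(W[...,1]<100)
zz=W[...,2][reg&(np.abs(W[...,2]-139.5)<4)];zt=np.median(zz);print('plate z',zt)
P,z,_=slotfit(s,o,zt)
Rt=R.from_quat(o['orientation']).as_matrix()
L=(P-o['position'])@Rt  # tool coordinates of rays at plate plane
top=(np.abs(z-zt)<2)
hole=(z<zt-2.5)&(np.abs(L[...,1])<20)&(L[...,2]<-20)&(L[...,2]>-110)
n,l,st,ce=cv2.connectedComponentsWithStats(hole.astype(np.uint8))
i=1+np.argmax(st[1:,4]);print(st[i])
h=l==i
rows=[]
for v in range(st[i,1]+2,st[i,1]+st[i,3]-2,3):
    u=np.where(h[v])[0];u0,u1=u.min(),u.max()
    rows.append((L[v,u0,2],(L[v,u0,1]+L[v,u0-1,1])/2,(L[v,u1,1]+L[v,u1+1,1])/2))
rows=np.array(rows);print(rows.round(1).tolist())
print('front edge z',L[h][:,2].min(),'rear',L[h][:,2].max())
for k in (1,2): 
    q=np.polyfit(rows[:,0],rows[:,k],1);print('edge',k,np.degrees(np.arctan(q[0])).round(2),'y at mean',np.polyval(q,rows[:,0].mean()).round(2))
m=(np.abs(T[...,1])<12)&(T[...,0]<60)&(T[...,0]>-40)&(T[...,2]<-15)&(T[...,2]>-40)&(s['z_map']>0)
for v in range(184,262,8):
    u=np.where(m[v])[0]
    if len(u): A=T[v,u];print(v,u.min(),u.max(),'x',np.median(A[:,0]).round(1),'y',A[:,1].min().round(1),A[:,1].max().round(1),'z',np.median(A[:,2]).round(1))
im=s['pixels'][100:300,200:440,::-1];cv2.imwrite('pics/'+sys.argv[1]+'c.png',cv2.resize(im,None,fx=3,fy=3))
E
python3 m.py w9
```

```text
[567.09  39.88 191.35] [ 0.1  0.3 -0.8] [[0.0026, 0.2155, 0.9765], [-0.0001, 0.9765, -0.2155], [-1.0, 0.0005, 0.0026]]
plate z 139.13940243743923
[ 310  114   24   75 1637]
[[-70.7, -9.1, 7.2], [-68.6, -9.1, 7.2], [-66.6, -9.1, 7.2], [-64.5, -9.2, 6.6], [-62.4, -9.2, 6.6], [-60.4, -9.2, 6.6], [-58.3, -9.2, 6.6], [-56.2, -9.2, 6.6], [-54.1, -9.2, 6.6], [-52.0, -9.2, 6.6], [-50.0, -9.2, 6.6], [-47.9, -8.6, 6.6], [-45.8, -8.6, 6.7], [-43.7, -8.6, 6.7], [-41.5, -8.6, 6.7], [-39.4, -8.6, 6.7], [-37.3, -8.6, 6.7], [-35.2, -8.7, 6.7], [-33.0, -8.7, 6.7], [-30.9, -8.7, 6.7], [-28.7, -8.7, 6.8], [-26.6, -8.7, 6.8], [-24.4, -8.8, 6.8], [-22.2, -8.8, 6.8]]
front edge z -72.07662303874095 rear -20.04045155077022
edge 1 0.77 y at mean -8.9
edge 2 -0.2 y at mean 6.74
184 307 339 x 52.5 y -11.3 11.4 z -22.9
192 306 339 x 27.0 y -12.0 11.5 z -23.6
200 313 332 x 9.4 y -5.8 5.2 z -23.5
208 312 333 x -6.2 y -5.8 5.3 z -23.5
216 311 334 x -18.0 y -6.0 5.5 z -23.2
224 310 336 x -29.8 y -6.5 6.0 z -23.4
232 310 336 x -33.3 y -5.8 5.8 z -20.9
240 310 336 x -33.5 y -5.9 5.9 z -17.1
```

View pics/w9c.png

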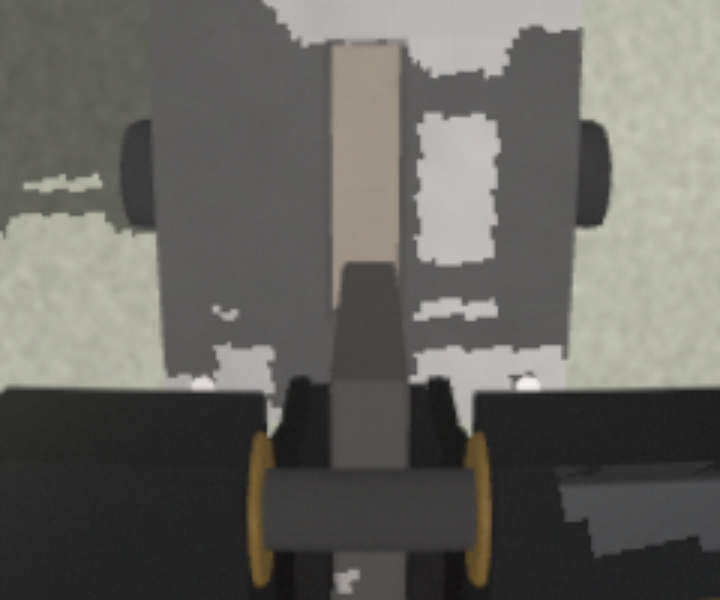

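Emit:
send_rows([
  [[0,-0.08,-1.5],[0,0,0],0],
  [[0,-0.08,-3],[0,0,0],0],
  [[0,-0.08,-4.2],[0,0,0],0],
  [[0,-0.08,-4.65],[0,0,0],0],
  [[0,-0.08,-4.65],[0,0,0],0],
  [[0,-0.08,-4.65],[0,0,0],0],
  [[0,-0.08,-4.65],[0,0,0],0],
  [[0,-0.08,-4.65],[0,0,0],0],
])

```text
t: 13.28
position: [521.3, 49.4, 190.2]
orientation: [0.076, 0.703, -0.077, 0.703]
force: [-0.4, -0.1, -0.9]
gripper_width: 11.8
```

Run:
```python
from h import *
o=arm.get_obs();s=arm.snapshot('wrist');save(s,'w10')
print(o['position'],R.from_quat(o['orientation']).as_matrix().round(4).tolist(),o['force'])
q=R.from_matrix([[0.0026, 0.2155, 0.9765], [-0.0001, 0.9765, -0.2155], [-1.0, 0.0005, 0.0026]]).as_matrix()
print(q.T@(o['position']-[567.09,39.88,191.35]))
im=s['pixels'][130:310,200:440,::-1];cv2.imwrite('pics/w10c.png',cv2.resize(im,None,fx=3,fy=3))
t=arm.snapshot('scene');cv2.imwrite('pics/s10.png',cv2.resize(t['pixels'][120:280,180:340,::-1],None,fx=3.7,fy=3.7))
```

```text
[521.29483745  49.40201415 190.16248184] [[0.0011, 0.2151, 0.9766], [-0.0005, 0.9766, -0.2151], [-1.0, -0.0003, 0.0012]] [-0.35702874 -0.10885205 -0.92103853]
[  1.06655931  -0.57115623 -46.77405367]
```

View pics/w10c.png

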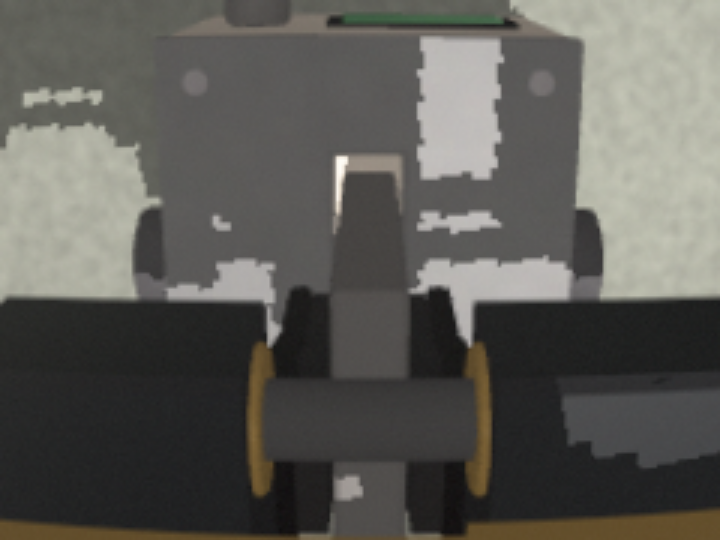

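View pics/s10.png

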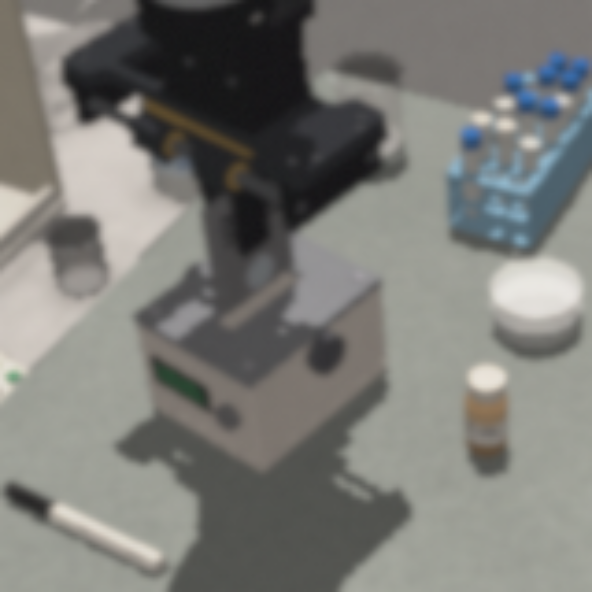

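Emit:
send_rows([
  [[0.3,-0.03,0],[0,0,0],0],
  [[0.5,-0.03,0],[0,0,0],0],
  [[0.5,-0.03,0],[0,0,0],0],
  [[0.5,-0.03,0],[0,0,0],0],
])

```text
t: 13.72
position: [520.3, 49.4, 184.6]
orientation: [0.076, 0.703, -0.076, 0.703]
force: [1.7, 0.7, -1.0]
gripper_width: 11.9
```

Run:
```python
from h import *
o=arm.get_obs();s=arm.snapshot('wrist');save(s,'w11')
print(o['position'],o['force'])
im=s['pixels'][160:220,290:360,::-1];cv2.imwrite('pics/w11c.png',cv2.resize(im,None,fx=9,fy=9,interpolation=cv2.INTER_NEAREST))
print(s['pixels'][174:196,323].sum(1)//3)
D,c=wrays(s,o)
xp=o['position'][2]-139.15
for v in range(176,192):
    d=D[v,323];print(v,'plate z',(c+d*(xp-c[0])/d[0])[2].round(2),'foot z',(c+d*(42.6-c[0])/d[0])[2].round(2))
for v in (186,):
  print('rowpix',v,s['pixels'][v,305:345].sum(1)//3)
for v in (190,):
  print('rowpix',v,s['pixels'][v,305:345].sum(1)//3)
```

```text
[520.2827978   49.38087982 184.61011031] [ 1.6579887   0.70337653 -0.95905611]
[ 88  90  89  89  89  89  89  89  87  85  99 129 141  93  69  68  69  68
  68  70  68  69]
176 plate z -30.1 foot z -30.68
177 plate z -29.4 foot z -30.0
178 plate z -28.71 foot z -29.31
179 plate z -28.01 foot z -28.62
180 plate z -27.31 foot z -27.93
181 plate z -26.61 foot z -27.24
182 plate z -25.91 foot z -26.55
183 plate z -25.21 foot z -25.86
184 plate z -24.5 foot z -25.17
185 plate z -23.8 foot z -24.47
186 plate z -23.09 foot z -23.78
187 plate z -22.39 foot z -23.08
188 plate z -21.68 foot z -22.38
189 plate z -20.97 foot z -21.68
190 plate z -20.26 foot z -20.98
191 plate z -19.55 foot z -20.28
rowpix 186 [ 89  90  88  89  86  85  92 241 249 249 248 247 171 141 141 142 141 141
 141 142 140 141 141 140 141 141 142 143 141 110  89  85  87  88  89  89
  90  92 111 183]
rowpix 190 [ 89  89  88  89  86  92 129 243 223 137  68  69  69  69  69  68  69  68
  69  69  70  68  67  69  69  68  86 123 141 111  89  85  87  90  90  88
 142 189 188 188]
```

View pics/w11c.png

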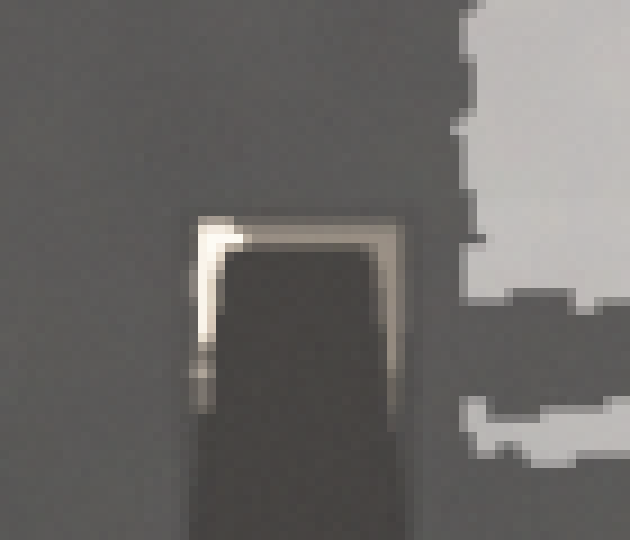

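Emit:
send_rows([
  [[0.2,0,0],[0,0,0],0],
  [[0.2,0,0],[0,0,0],0],
  [[0.4,0,0],[0,0,0],0],
  [[0.4,0,0],[0,0,0],0],
  [[0.4,0,0],[0,0,0],0],
])

```text
t: 14.18
position: [520.4, 49.4, 180.8]
orientation: [0.076, 0.703, -0.076, 0.703]
force: [-0.2, -0.9, -0.5]
gripper_width: 11.9
```

Run:
```python
from h import *
o=arm.get_obs();s=arm.snapshot('wrist');save(s,'w12')
print(o['position'],o['force'],R.from_quat(o['orientation']).as_matrix().round(4).tolist())
im=s['pixels'][160:220,290:360,::-1];cv2.imwrite('pics/w12c.png',cv2.resize(im,None,fx=9,fy=9,interpolation=cv2.INTER_NEAREST))
```

```text
[520.36789588  49.40108791 180.83635414] [-0.22177934 -0.87981426 -0.52698538] [[0.0003, 0.2145, 0.9767], [-0.0003, 0.9767, -0.2145], [-1.0, -0.0002, 0.0003]]
```

View pics/w12c.png

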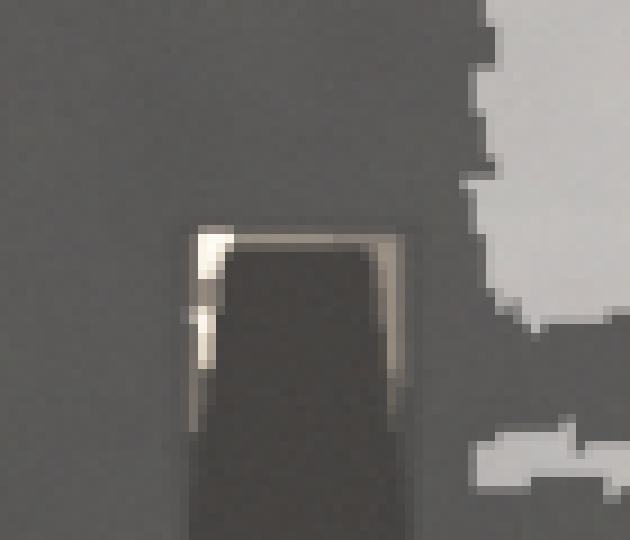

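Emit:
send_rows([
  [[0,0,0.07],[0,0,0],0],
  [[0.2,0,0.07],[0,0,0],0],
  [[0.4,0,0.07],[0,0,0],0],
  [[0.6,0,0.07],[0,0,0],0],
  [[0.6,0,0.07],[0,0,0],0],
])

```text
t: 14.65
position: [520.8, 49.3, 174.4]
orientation: [0.076, 0.703, -0.076, 0.703]
force: [0.4, -0.5, -0.4]
gripper_width: 11.8
```

Run:
```python
from h import *
o=arm.get_obs();s=arm.snapshot('wrist');save(s,'w13')
print(o['position'],o['force'],R.from_quat(o['orientation']).as_matrix().round(4).tolist())
im=s['pixels'][160:220,290:360,::-1];cv2.imwrite('pics/w13c.png',cv2.resize(im,None,fx=9,fy=9,interpolation=cv2.INTER_NEAREST))
```

```text
[520.80009972  49.25689179 174.36991967] [ 0.42505192 -0.51432059 -0.39008075] [[-0.0004, 0.2144, 0.9767], [-0.0004, 0.9767, -0.2144], [-1.0, -0.0005, -0.0003]]
```

View pics/w13c.png

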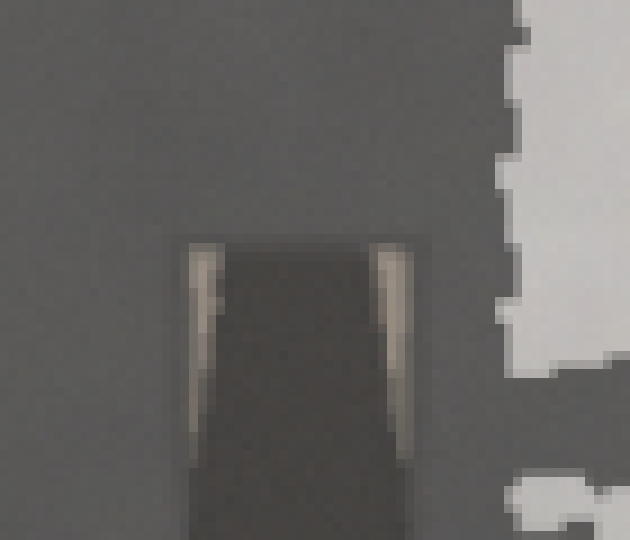

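```bash
cat > g.py <<'E'
from h import *
o=arm.get_obs();s=arm.snapshot('wrist')
D,c=wrays(s,o);xp=o['position'][2]-139.15
print(o['position'],o['force'],xp)
for v in range(184,196):
    d=D[v,323];print(v,s['pixels'][v,318:328].mean().round(0),s['pixels'][v,313].mean().round(0),s['pixels'][v,333].mean().round(0),'plate z',(c+d*(xp-c[0])/d[0])[2].round(2))
# cassette face depth
T=toolcloud(s,o);print(np.median(T[205:222,316:330,2]),np.median(T[190:200,318:328,2]))
E
python3 g.py
```

```text
[520.89175459  49.22785015 174.57281665] [-0.23130515 -0.62628851  0.71140694] 35.42281665149244
184 89.0 88.0 90.0 plate z -26.83
185 87.0 85.0 89.0 plate z -26.16
186 82.0 83.0 84.0 plate z -25.49
187 75.0 119.0 119.0 plate z -24.81
188 70.0 130.0 137.0 plate z -24.14
189 68.0 128.0 142.0 plate z -23.47
190 68.0 118.0 142.0 plate z -22.79
191 68.0 114.0 142.0 plate z -22.12
192 68.0 113.0 140.0 plate z -21.44
193 68.0 125.0 138.0 plate z -20.76
194 68.0 120.0 140.0 plate z -20.08
195 68.0 106.0 139.0 plate z -19.4
-23.485125311563678 -23.71122187448232
```

Emit:
send_rows([
  [[0.3,0,0.03],[0,0,0],0],
  [[0.6,0,0.03],[0,0,0],0],
  [[0.9,0,0.03],[0,0,0],0],
  [[1.2,0,0.03],[0,0,0],0],
  [[1.2,0,0.03],[0,0,0],0],
])

```text
t: 15.17
position: [520.9, 49.1, 162.1]
orientation: [0.076, 0.703, -0.076, 0.703]
force: [0.8, -0.2, -1.0]
gripper_width: 12.1
```

```bash
python3 g.py
```

```text
[520.91086695  49.14859381 162.07826641] [ 0.82698344 -0.21018682 -0.9995072 ] 22.928266407803335
184 88.0 87.0 90.0 plate z -29.72
185 89.0 89.0 90.0 plate z -29.09
186 89.0 90.0 89.0 plate z -28.46
187 89.0 87.0 89.0 plate z -27.83
188 88.0 87.0 88.0 plate z -27.2
189 88.0 87.0 91.0 plate z -26.57
190 86.0 83.0 89.0 plate z -25.94
191 82.0 82.0 86.0 plate z -25.31
192 71.0 108.0 133.0 plate z -24.67
193 68.0 114.0 139.0 plate z -24.04
194 69.0 110.0 139.0 plate z -23.4
195 68.0 104.0 140.0 plate z -22.76
-23.492303623201643 -23.781134367047265
```

Emit:
send_rows([
  [[0.25,0,0.04],[0,0,0],0],
  [[0.5,0,0.04],[0,0,0],0],
  [[0.75,0,0.04],[0,0,0],0],
  [[0.95,0,0.04],[0,0,0],0],
  [[0.95,0,0.04],[0,0,0],0],
  [[0.95,0,0.04],[0,0,0],0],
  [[0.95,0,0.04],[0,0,0],0],
])

```text
t: 15.8
position: [521.9, 49.1, 153.5]
orientation: [0.076, 0.703, -0.076, 0.703]
force: [0.4, 0.3, -0.4]
gripper_width: 11.4
```

```bash
python3 g.py
python3 - <<'E'
from h import *
o=arm.get_obs();s=arm.snapshot('wrist');W=wcloud(s,o);T=toolcloud(s,o)
save(s,'w14')
im=s['pixels'][170:250,280:370,::-1];cv2.imwrite('pics/w14c.png',cv2.resize(im,None,fx=7,fy=7,interpolation=cv2.INTER_NEAREST))
ct=W[228:240,314:332,2];pl=W[180:190,300:345,2]
print('cass top',np.median(ct),'plate',np.median(pl),'diff (46)',np.median(ct)-np.median(pl),np.median(T[228:240,314:332,0]))
for v in range(193,206,3): print(v,[int(x) for x in s['pixels'][v,305:342].mean(1)])
t=arm.snapshot('scene');cv2.imwrite('pics/s14.png',cv2.resize(t['pixels'][120:280,180:340,::-1],None,fx=3.7,fy=3.7))
o=arm.get_obs();print(o['position'],o['force'],o['ft_torque'],np.abs(o['qd']).max(),R.from_quat(o['orientation']).as_matrix().round(4).tolist())
E
```

```text
[521.91949378  49.1116915  153.52496918] [ 0.4032588   0.31428139 -0.44415299] 14.374969175623676
184 89.0 88.0 89.0 plate z -31.7
185 89.0 86.0 89.0 plate z -31.1
186 89.0 88.0 90.0 plate z -30.5
187 89.0 88.0 89.0 plate z -29.9
188 89.0 88.0 90.0 plate z -29.3
189 88.0 86.0 89.0 plate z -28.7
190 89.0 86.0 89.0 plate z -28.1
191 89.0 88.0 89.0 plate z -27.49
192 85.0 84.0 86.0 plate z -26.89
193 80.0 85.0 93.0 plate z -26.28
194 74.0 97.0 119.0 plate z -25.68
195 68.0 108.0 139.0 plate z -25.07
-23.525367494403252 -24.636513566757728
cass top 187.05914573267268 plate 139.13408745185333 diff (46) 47.92505828081934 -33.47819165781756
193 [89, 85, 83, 80, 85, 100, 101, 103, 88, 76, 76, 75, 76, 77, 78, 77, 78, 77, 76, 78, 77, 78, 78, 79, 78, 77, 82, 91, 101, 94, 92, 90, 84, 84, 89, 91, 89]
196 [90, 86, 84, 79, 105, 142, 144, 143, 105, 67, 68, 69, 68, 66, 66, 69, 68, 67, 67, 68, 68, 67, 68, 69, 68, 70, 71, 90, 138, 143, 125, 101, 82, 82, 88, 89, 90]
199 [87, 88, 84, 81, 105, 141, 143, 126, 92, 66, 69, 68, 68, 68, 68, 66, 67, 69, 67, 69, 68, 67, 66, 69, 67, 67, 67, 77, 137, 142, 126, 100, 83, 83, 87, 88, 88]
202 [86, 86, 82, 79, 106, 144, 143, 101, 75, 65, 67, 66, 66, 68, 68, 66, 66, 68, 66, 67, 69, 68, 69, 68, 68, 70, 67, 69, 98, 133, 125, 102, 83, 83, 88, 88, 88]
205 [89, 86, 84, 81, 100, 127, 144, 97, 70, 65, 66, 67, 67, 68, 67, 67, 66, 66, 67, 67, 68, 67, 68, 67, 67, 67, 67, 69, 93, 133, 127, 100, 82, 84, 88, 88, 89]
[521.97834968  49.14870447 153.63392806] [0.10366515 0.39922003 0.01042463] [ 0.04016272  0.03127963 -0.05318934] 0.0017477402177868936 [[0.0009, 0.2145, 0.9767], [-0.0001, 0.9767, -0.2145], [-1.0, 0.0001, 0.0008]]
```

View pics/w14c.png

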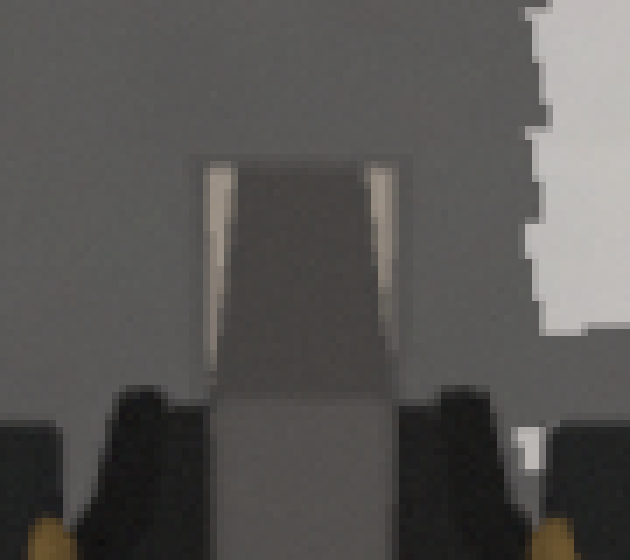

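View pics/s14.png

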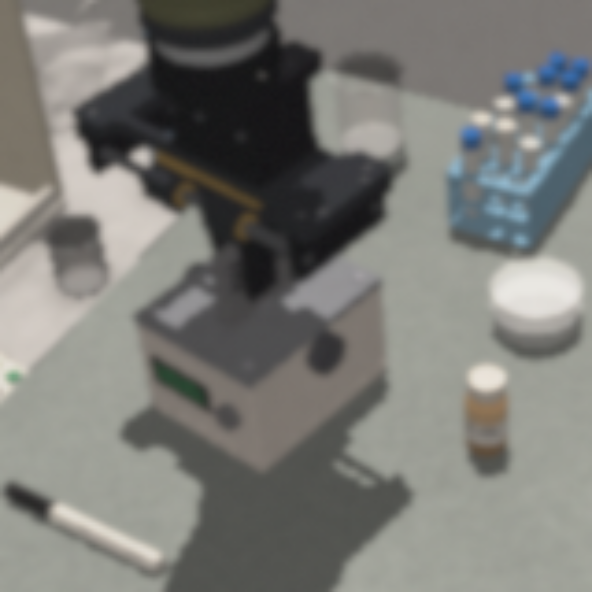

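Emit:
send_rows([
  [[0.1,0,0],[0,0,0],0],
  [[0.17,0,-0.02],[0,0,0],0],
  [[0.17,0,-0.02],[0,0,0],0],
  [[0.17,0,-0.02],[0,0,0],0],
  [[0.17,0,-0.02],[0,0,0],0],
  [[0.17,0,-0.02],[0,0,0],0],
  [[0.17,0,-0.02],[0,0,0],0],
  [[0.17,0,-0.02],[0,0,0],0],
])

```text
t: 16.62
position: [521.7, 49.2, 151.8]
orientation: [0.076, 0.703, -0.076, 0.703]
force: [-0.1, -0.1, -0.9]
gripper_width: 12.0
```

```bash
cat > fin.py <<'E'
from h import *
o=arm.get_obs();s=arm.snapshot('wrist');W=wcloud(s,o)
save(s,'w15')
ct=W[228:240,314:332,2];pl=W[180:190,300:345,2]
print('diff (46)',np.median(ct)-np.median(pl))
D,c=wrays(s,o);xp=o['position'][2]-139.15
for v in range(192,199):
    d=D[v,323];print(v,s['pixels'][v,318:328].mean().round(0),s['pixels'][v,311].mean().round(0),s['pixels'][v,334].mean().round(0),'plate z',(c+d*(xp-c[0])/d[0])[2].round(2))
for v in (198,201): print(v,[int(x) for x in s['pixels'][v,305:342].mean(1)])
print(o['position'],o['force'],o['ft_torque'],np.abs(o['qd']).max(),o['gripper_width'],o['t'],R.from_quat(o['orientation']).as_matrix().round(4).tolist())
im=s['pixels'][170:250,280:370,::-1];cv2.imwrite('pics/w15c.png',cv2.resize(im,None,fx=7,fy=7,interpolation=cv2.INTER_NEAREST))
E
python3 fin.py
```

```text
diff (46) 46.16260638875099
192 88.0 88.0 91.0 plate z -27.34
193 85.0 83.0 86.0 plate z -26.74
194 79.0 97.0 92.0 plate z -26.13
195 73.0 122.0 113.0 plate z -25.53
196 68.0 143.0 143.0 plate z -24.93
197 68.0 144.0 142.0 plate z -24.33
198 68.0 142.0 143.0 plate z -23.72
198 [88, 85, 82, 79, 105, 141, 142, 125, 93, 66, 67, 68, 67, 68, 67, 67, 67, 67, 68, 68, 69, 67, 68, 66, 69, 67, 67, 77, 135, 142, 133, 111, 83, 81, 89, 89, 90]
201 [87, 85, 84, 80, 105, 142, 142, 111, 81, 65, 68, 68, 67, 67, 67, 67, 68, 68, 68, 66, 68, 67, 68, 66, 69, 68, 67, 72, 114, 137, 127, 100, 82, 82, 87, 89, 91]
[521.68506648  49.17593191 151.79723661] [-0.05625559 -0.13871244 -0.92450606] [ 0.01905219 -0.01883268 -0.05652019] 0.0017713003054793354 12.0139002619234 16.6167 [[0.0006, 0.2144, 0.9767], [-0.0002, 0.9767, -0.2144], [-1.0, -0.0001, 0.0006]]
```

View pics/w15c.png

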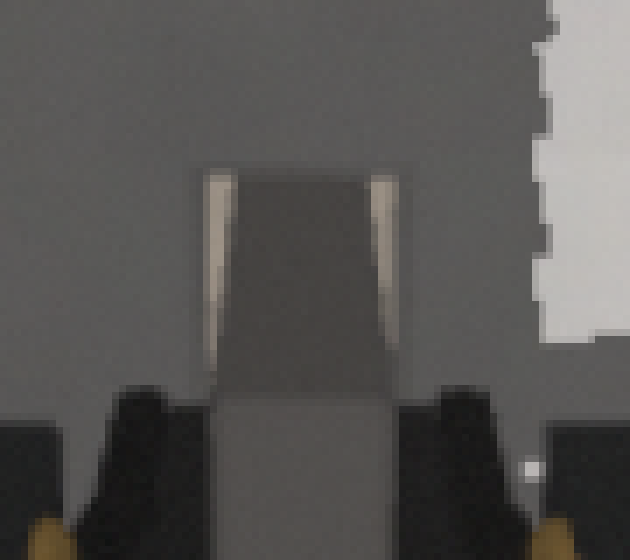

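Run:
```python
from h import *
s=arm.snapshot('scene');save(s,'s16');o=arm.get_obs();print(o['force'],np.abs(o['qd']).max(),o['gripper_width'],o['position'])
print(arm.hand_in())
```

```text
[ 0.29349478 -0.70069908 -1.68395994] 0.00256774917315733 11.492445411134046 [521.68977491  49.14644387 151.7923932 ]
the job is handed in; nothing more can be done
None
```

View pics/s16.png

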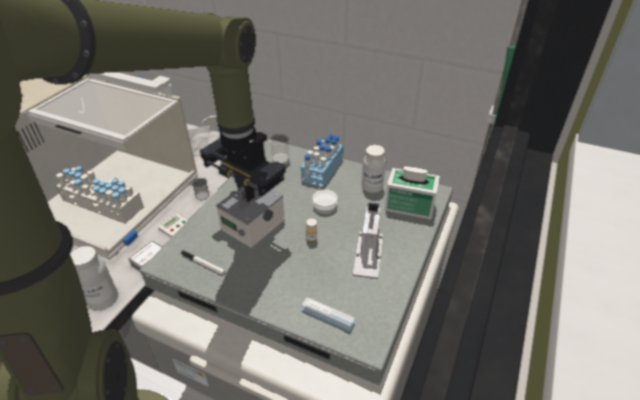

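The cassette is hanging in the reader's slot at beam height, still held by the gripper, and I handed the job in at about 16.7 s of the 54 s.

I pushed the thumb slide until it hit its stop (force rose to about 20 N). I then gripped the ejected cassette at 30 N and drew it clear of the dock. After lining it up with the slot by the wrist camera, I lowered it in.

**Depth:** the cassette's top measured 46.2 mm above the guard plate (46 mm wanted). That puts the foot about 29.8 mm below the slot and the glass level with the beam.

**Fit:** in the wrist picture there are even gaps on both long sides and about 2 mm at the front end. The rear end could not be seen.

**Forces:** the last readings on the tool were 0.9 to 1.7 N, mostly downward; the cassette alone weighs about 0.8 N. Sideways force was under 0.8 N. The arm was still and the opening about 11.5 to 12 mm.

**Rest of the scene:** the tab had sprung back to its rest position after the push, and the last scene picture shows the bystanders where they stood.

**Disagreement:** the top and wrist cameras differed by about 2 mm on where the dock and tab stand, and the wrist camera put the guard plate about 0.9 mm low. So I set the final fit and depth from the wrist camera's view of cassette and slot together.

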